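# Drill jig: cam to low, then slide home

## Task

On the small drill jig, the eccentric cam stands in the way of the follower slide. Push the cam's lever round by its upright peg until the cam's low point squarely faces the follower, so the lever points straight away from the slide; only then push the slide by its push plate fully forward until the plate is home against the ends of the guide rails. Leave the brass blank lying untouched in its nest, leave the oil bottle, screwdriver and steel bushing where they are, and finish clear of everything with the cam still at its low point.

Things in the scene. Friction and masses are not known exactly. Their poses are not given: they have to be found in the camera images.
- jig: Drill jig fixed to the bench. Dark steel base plate 15 mm thick, x = -120 to +85 mm, y = -70 to +70 mm. Origin on the bench surface; x: forward, the way the slide travels; y: left; z: up. From back to front: push plate, slide with blank, cam. Two guide rails (x = -55 to -12 mm, y = 28 to 38 mm on each side, tops at z = 35 mm) flank the slide; their rear ends are its stop.
- cam_pivot (a point): The cam's vertical turning axis, fixed in the jig at x = 35 mm, y = 0, at height 19 mm (underside of the cam). The cam is an eccentric steel disc, radius 32 mm, 18 mm thick, its centre 14 mm off the axis on the lever's side: its low point (18 mm from the axis) lies exactly opposite the lever.
- cam_peg (a point): Top centre of the black upright peg at the lever's outer end, 94 mm above the bench. The peg is a cylinder of diameter 16 mm from z = 46 to 94 mm, 85 mm from the cam axis. The lever is a flat bar 16 mm wide, z = 38 to 46 mm, from the cam axis to 8 mm past the peg's centre.
- cam (a joint): Cam angle in rad, growing anticlockwise from above: the lever's direction from the cam axis, measured from the jig's +x. 0: low point faces the follower, lever straight forward. Starts between -2.0 and -1.3 (lever out to the jig's right, -y), so push it anticlockwise. Dry friction 0.3 N m (about 4 N at the peg), no spring or click, stays where left; limits -2.4 and +0.7.
- slide (a joint): Travel of the follower slide along the jig's +x in m: 0 at the start, fully back; 0.035 fully home, the push plate against the rail ends. It has about 3 N of friction, no spring, and stays where it is left. At the starting cam angles its follower nose runs into the cam rim 9 mm or more short of home.
- push_face (a point): Middle of the rear (-x) face of the slide's push plate, 80 mm above the bench, on its upper edge. The plate is aluminium, upright, 10 mm thick, 78 mm wide along y, from z = 17 to 80 mm. At travel 0 its rear face is at x = -100 mm of the jig; push it along +x. The base plate lies open behind it.
- nest (a point): Centre of the floor of the slide's nest, 35 mm above the bench; it rides with the slide, 40 mm ahead of the push plate's rear face. The lip round the nest is 6 mm high.
- blank: Loose brass blank 36 (x) x 30 (y) x 18 mm high, 0.16 kg, lying in the nest with 1.5 mm play all round and riding with the slide; top at 53 mm above the bench. Origin in the centre of its underside. Not to be touched.
- oil: Bystander: white plastic oil bottle with black cap, diameter 48 mm, 110 mm tall, to the left of the jig. Origin under its centre.
- driver: Bystander: screwdriver lying on the bench to the right of the jig, about 200 mm long. Its x axis runs along its length to the tip.
- bush: Bystander: steel drill bushing, a ring 36 mm outside, 20 mm bore, 25 mm high, standing ahead and left of the jig. Origin under its centre.

How it is judged (in metres and radians):
On the way, in this order (a step that is already met when the one before it is completed fails the run):
1. the cam is turned to its low point (lever within 0.2 rad of straight ahead) while the slide is still back (within 4 mm of its start) (value of joint cam between -0.2 and 0.2 rad and value of joint slide below 0.004 m), for 0.2 s.
2. the slide is pushed home (within 3 mm of full travel) (value of joint slide above 0.032 m), for 0.2 s.
At the end, for the whole second after the job is handed in: The cam is within 0.2 rad (11 degrees) of its low point, the slide within 3 mm of home, both at rest, and the blank lies flat in its nest (within 6 mm of the nest's centre) (value of joint cam between -0.2 and 0.2 rad and value of joint slide above 0.032 m and velocity of joint cam between -0.05 and 0.05 rad/s and velocity of joint slide between -0.005 and 0.005 m/s and horizontal distance between blank and nest below 0.006 m and z of blank in the frame of nest below 0.004 m and linear speed of blank below 0.01 m/s); the robot touches nothing.
It fails at once if the slide is pushed more than 6 mm forward while the cam is more than 0.4 rad from its low point (value of joint slide above 0.006 m and (value of joint cam below -0.4 rad or value of joint cam above 0.4 rad)).
It fails at once if the blank is touched by the gripper (more than 2 N) (contact force between any of the fingers, the arm and blank above 2 N).
It fails at once if the blank is lifted (more than 10 mm) or knocked out of its nest (z of blank in the frame of nest above 0.01 m or not (horizontal distance between blank and nest below 0.012 m)).
It fails at once if the oil bottle, screwdriver or bushing is moved more than 20 mm (distance of any of oil, driver, bush from where it was at the start of the episode above 0.02 m).
It also fails if it takes over 48 s, if anything falls off the work surface, if the arm or the gripper's body presses on something with over 40 N, if the wrist force passes 120 N, or if a joint passes its speed limit or range.

## Robot

A 6-joint arm with a two-finger parallel gripper is mounted at the origin on the work surface. World frame = base frame: x ahead of the robot, y to its left, z up, the work surface at z = 0. Lengths are in mm, angles in degrees, forces in N, time in s.
With the tool pointing down it reaches from about 325 to 875 mm from the base axis. Payload 4.4 kg.
Tool frame: the origin (TCP) lies midway between the tips of the shut fingers; the grasp point (between the pads) lies 19 mm behind it (robot.grasp_offset is the distance from the TCP to the grasp point, in mm); z points along the fingers, y is the direction in which the jaws open and shut (so a half turn about z gives the same grasp; the last joint's range is limited). The gripper opens to 85 mm and grips with 20 to 120 N. Pads are 22 mm wide; open, the fingers measure 114 mm over their backs; the gripper's body (76 mm by 85 mm) begins 54 mm behind the grasp point. The pads swing forward as they close: fully open they stand 13 mm farther back than shut.
Start: joints at [-73.596, 11.837, 88.321, -0, 79.842, -8.623], TCP at [243.238, -521.021, 231.282] pointing down, gripper open.
Joint ranges: [-156.59, 156.59], [-49.26, 127.26], [12.9, 141.05], [-63.56, 243.56], [4.71, 150.69], [-161.64, 161.64]. Speed limits (degrees/s): [159.86, 159.86, 180, 180, 180, 180].

## Interface

Orientations are given as [roll, pitch, yaw] about the fixed x, y, z axes, in that order (R = Rz(yaw) Ry(pitch) Rx(roll)).
In Python, from workcell import state, optics, ticket, robot gives the robot as it stands.
- The arm moves only by the shell command python3 -m handwheel 'ROWS' [FORCE]. ROWS is text: rows parted by semicolons, each of 7 numbers parted by spaces: the turn, a rotation vector about the tool's x, y, z in units of 5 degrees (1.0 is 5 degrees), then the shift along the tool's x, y, z in units of 50 mm (1.0 is 50 mm), then the closure, from -1 (fully open) to 1 (shut). A call has 1 to 8 rows; each row is the pose to reach, as a shift and turn from the pose commanded when the call began, along the tool's axes at that moment; what a row does not reach only later rows make up. A row lasts 1/8 s, in which the tool goes at most 62.5 mm and 10.7 degrees, less where a joint would pass 70% of its speed; a pose out of reach is approached as far as the arm can. A call with a gripper value outside its range is refused whole. The fingers move at their own pace and stop on an object; FORCE is the grip in N (left out, the last holds). Time passes only in rows, so rows that repeat a pose let the fingers close. It gives the time, the measured TCP pose, the force and the opening at its end, in the units of the state.
- state(): the state, without advancing time (a new reading comes with each control period).
- optics.get_image(name): name is "side" or "top"; returns the picture (420x560x3 uint8, red, green, blue); there is no depth.
- optics.get_calibration(name): a dict with "K" (3x3 intrinsics, pixels), "extrinsics" (4x4, takes a point from camera to world coordinates). Camera axes: x right, y down, z forward; pixel columns grow to the right and rows downward; lengths in mm; the calibration is good to about 2 mm. A picture is of the moment at which its call begins. get_calibration takes no time and is no camera call.
- ticket.finish_job(): hands the job in, once; it reports no verdict.
The state is a dict: "time_s": time; "joint_positions": joint angles; "qvel": joint speeds; "effort": joint torques, N m; "eef_pos": TCP position; "tool_rot": TCP orientation; "force": force on the tool from outside, world axes, zero at the start; "wrist_torque": the same for the moment, N m; "width": opening from 0.0 (shut) to 1.0 (fully open).
Only numpy, scipy, OpenCV 4.12 (cv2) and the standard library are available. Lean on these libraries where they do the work, as an engineer would, in place of code of your own. Each camera call takes 0.05 s, during which the arm holds its last target. There are 200 camera calls.

## Working session

There is one attempt and no reset: what is moved stays moved. The work goes in short steps, Python scripts to look and compute and a shell command to move; the robot and the scene stay as the last step left them, time stands still between calls to the robot, and variables do not carry over. Pictures are saved under pics/ and viewed, about 8 in all and at most 12, crops included, and the job is handed in when it is done.

```bash
mkdir -p pics; ls
python3 - <<'E'
from workcell import state, optics, ticket, robot
import cv2
for n in("top","side"):
    cv2.imwrite(f"pics/{n}0.png",cv2.resize(optics.get_image(n)[:,:,::-1],(784,588),interpolation=cv2.INTER_CUBIC))
    c=optics.get_calibration(n);print(c)
print(state())
E
```

```text
pics
{'K': array([[452.11422966,   0.        , 281.07806751],
       [  0.        , 452.11422966, 208.20689335],
       [  0.        ,   0.        ,   1.        ]]), 'extrinsics': array([[ 1.88503142e-02, -9.89669543e-01,  1.42122699e-01,
         4.73344240e+02],
       [-9.99097158e-01, -1.32324376e-02,  4.03704325e-02,
         4.31300357e+01],
       [-3.80727578e-02, -1.42755380e-01, -9.89025463e-01,
         9.42032382e+02],
       [ 0.00000000e+00,  0.00000000e+00,  0.00000000e+00,
         1.00000000e+00]])}
{'K': array([[524.21459372,   0.        , 287.57225579],
       [  0.        , 524.21459372, 217.63704533],
       [  0.        ,   0.        ,   1.        ]]), 'extrinsics': array([[-9.92582627e-01, -7.16963289e-02,  9.81802671e-02,
         4.67167706e+02],
       [-1.21562901e-01,  5.95156110e-01, -7.94362427e-01,
         9.70996188e+02],
       [-1.47971596e-03, -8.00405423e-01, -5.99457229e-01,
         7.49460774e+02],
       [ 0.00000000e+00,  0.00000000e+00,  0.00000000e+00,
         1.00000000e+00]])}
{'time_s': 0.1, 'joint_positions': array([-7.35963380e+01,  1.18812475e+01,  8.83988502e+01,  1.01763215e-03,
        7.98434811e+01, -8.62297655e+00]), 'qvel': array([-0.04140231, -0.11846991, -0.29586506, -0.11443774, -0.01264161,
       -0.01002474]), 'effort': array([-4.65622252e-04, -3.84089935e+01, -2.92549396e+01, -2.58651453e-04,
        4.82744843e-03,  1.08523516e-06]), 'eef_pos': array([ 243.03994548, -520.32671583,  230.20475008]), 'tool_rot': array([-1.79877968e+02, -1.95183510e-02,  2.50264372e+01]), 'force': array([-0.19452859, -0.86326715,  0.30300741]), 'wrist_torque': array([ 0.04991051,  0.0206694 , -0.0119386 ]), 'width': 0.9985098289637018}
```

View pics/top0.png

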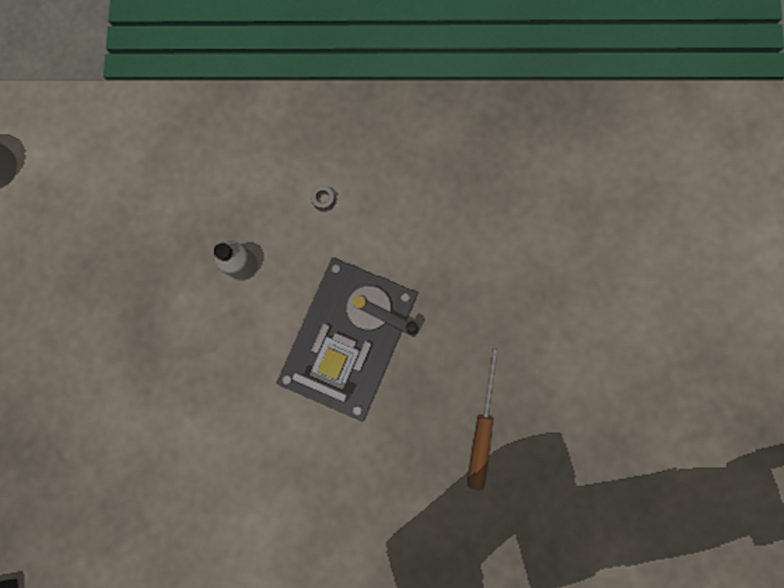

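View pics/side0.png

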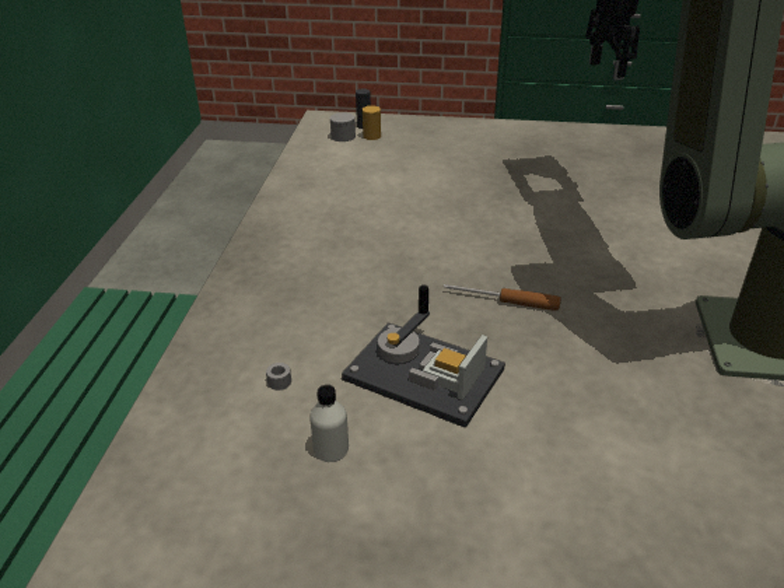

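Top view (784 px scale): the jig's base corners are at about (277,383), (363,420), (418,292) and (333,258). The peg top is at (413,327), out to the right. The oil bottle is left at (230,255), the bushing at (324,198) and the screwdriver at (485,420). The side view agrees, with its peg top at (424,288).

```bash
cat > h.py <<'E'
import numpy as np
from workcell import state, optics, ticket, robot
from scipy.optimize import least_squares
C={n:optics.get_calibration(n) for n in("top","side")}
def proj(n,P):
    E=np.linalg.inv(C[n]["extrinsics"]);q=(E[:3,:3]@np.atleast_2d(P).T).T+E[:3,3]
    q=q@C[n]["K"].T;return q[:,:2]/q[:,2:]*1.4
def back(n,uv,z):
    E=C[n]["extrinsics"];d=E[:3,:3]@np.linalg.inv(C[n]["K"])@[uv[0]/1.4,uv[1]/1.4,1]
    return E[:3,3]+d*(z-E[2,3])/d[2]
def j2w(p,P):
    c,s=np.cos(p[2]),np.sin(p[2]);P=np.atleast_2d(P)
    return np.c_[p[0]+c*P[:,0]-s*P[:,1],p[1]+s*P[:,0]+c*P[:,1],P[:,2]]
E
python3 - <<'E'
from h import *
L=np.array([[-120,70,15],[-120,-70,15],[85,-70,15],[85,70,15]])
T=[(277,383),(363,420),(418,292),(333,258)];S=[(467,423),(504,366),(392,326),(343,376)]
for k in("top","side","both"):
    def f(p):
        r=[]
        if k!="side":r.append(proj("top",j2w(p,L))-T)
        if k!="top":r.append(proj("side",j2w(p,L))-S)
        return np.concatenate(r).ravel()
    s=least_squares(f,[480,0,-.4],x_scale=[10,10,.1]);p=s.x;print(k,p,np.degrees(p[2]),s.fun.round(1))
    for n,uv in(("top",(413,327)),("side",(424,288))):
        w=back(n,uv,94);piv=j2w(p,[35,0,19])[0];d=(w-piv)[:2];print(n,"peg",w,np.hypot(*d),np.arctan2(d[1],d[0])-p[2])
np.save("jig.npy",p)
for n,P in dict(pivot=[35,0,19],push=[-100,0,80],goalpeg=[120,0,94]).items():print(n,j2w(p,P))
for n,uv in dict(oilbase=(233,262),bush=(324,198),dtip=(494,350),dend=(477,487)).items():print(n,back("top",uv,10))
for n,uv in dict(oil=(330,448),bush=(279,380)).items():print(n,back("side",uv,10))
E
```

```text
top [ 5.53952586e+02  1.40359487e+02 -3.83315109e-01] -21.96233799027258 [-1.   0.3  0.7  1.7  0.7 -0.2 -0.5 -1.9]
top peg [547.40908726  50.65957587  94.        ] 85.96726599558632 -1.658396676641436
side peg [547.07913367  56.02473087  94.        ] 81.38153413902735 -1.6919268091501567
side [ 5.50329641e+02  1.49078865e+02 -3.93369756e-01] -22.538426791764355 [ 0.1  1.9  3.3 -0.4 -2.4 -2.  -1.2 -0.9]
top peg [547.40908726  50.65957587  94.        ] 92.02174730629834 -1.5705038351297784
side peg [547.07913367  56.02473087  94.        ] 87.22407821559428 -1.597561821430274
both [ 5.52312662e+02  1.43012366e+02 -3.87378288e-01] -22.195140983865976 [-3.1  1.  -1.5  2.9 -0.9  1.1 -2.  -1.  -0.6 -1.7  2.  -3.5 -3.5 -4.3
 -1.7 -3.4]
top peg [547.40908726  50.65957587  94.        ] 87.4858918259007 -1.6240052383663173
side peg [547.07913367  56.02473087  94.        ] 82.81421929695885 -1.6552431757042463
pivot [[584.71925342 129.79068713  19.        ]]
push [[459.7223991  180.78859308  80.        ]]
goalpeg [[663.42097651  97.6808945   94.        ]]
oilbase [649.12206324 325.16132756  10.        ]
bush [750.15074876 190.16685366  10.        ]
dtip [522.92036391 -67.30935017  10.        ]
dend [328.72606962 -42.6114437   10.        ]
oil [645.64257757 319.10765498  10.        ]
bush [747.1659031  197.37264593  10.        ]
```

```bash
cat >> h.py <<'E'
from scipy.spatial.transform import Rotation as R
def rel(*targets):
    "rows for (x,y,z,yaw) tool-down targets, from the measured pose"
    s=state();A=R.from_euler("xyz",s["tool_rot"],degrees=True);print("t",round(s["time_s"],2),s["eef_pos"].round(1),s["tool_rot"].round(1),"F",s["force"].round(1),"w",round(s["width"],3))
    for x,y,z,w in targets:
        B=R.from_euler("xyz",[180,0,w],degrees=True)
        print((A.inv()*B).as_rotvec(degrees=True).round(2)/5,(A.inv().apply(np.array([x,y,z])-s["eef_pos"])/50).round(2))
E
python3 -c "
from h import *
rel((547,53,170,64))"
```

```text
t 0.1 [ 243.  -520.3  230.2] [-179.9   -0.    25. ] F [-0.2 -0.9  0.3] w 0.999
[-0.022 -0.012 -7.794] [10.36 -7.82  1.22]
```

```bash
python3 -m handwheel '0 0 -7.8 10.35 -7.8 1.2 -1; 0 0 -7.8 10.35 -7.8 1.2 -1; 0 0 -7.8 10.35 -7.8 1.2 -1; 0 0 -7.8 10.35 -7.8 1.2 -1; 0 0 -7.8 10.35 -7.8 1.2 -1; 0 0 -7.8 10.35 -7.8 1.2 -1; 0 0 -7.8 10.35 -7.8 1.2 -1; 0 0 -7.8 10.35 -7.8 1.2 -1'; python3 -c "
from h import *
rel((547,53,170,64))"
```

```text
time_s: 1.1
eef_pos: [477.2, -79.4, 184.8]
tool_rot: [180.0, 0.0, 64.0]
force: [0.3, 0.0, -0.4]
width: 1.004
t 1.1 [477.2 -79.4 184.8] [180.   0.  64.] F [ 0.3  0.  -0.4] w 1.004
[0.    0.002 0.004] [2.99 0.1  0.3 ]
```

```bash
python3 -m handwheel '0 0 0 1.5 0.05 0.15 -1; 0 0 0 2.6 0.05 0.3 -1; 0 0 0 2.6 0.05 0.3 -1; 0 0 0 2.6 0.05 0.3 -1'
python3 - <<'E'
from h import *
rel((547,53,170,64),(547,53,58,64))
import cv2
t=cv2.resize(optics.get_image("top")[:,:,::-1],(784,588),interpolation=cv2.INTER_CUBIC)[220:440,260:520]
s=cv2.resize(optics.get_image("side")[:,:,::-1],(784,588),interpolation=cv2.INTER_CUBIC)[200:420,300:560]
cv2.imwrite("pics/a.png",cv2.resize(cv2.hconcat([t,s]),None,fx=1.5,fy=1.5))
print(proj("top",[547,53,94]),proj("side",[547,53,94]))
E
```

```text
time_s: 1.6
eef_pos: [535.4, 34.7, 169.5]
tool_rot: [-179.9, 0.1, 64.1]
force: [0.1, -1.1, -0.2]
width: 1.003
t 1.6 [535.4  34.7 169.5] [-1.799e+02  1.000e-01  6.410e+01] F [ 0.1 -1.1 -0.2] w 1.003
[-0.016  0.014  0.022] [ 0.43  0.05 -0.01]
[-0.016  0.014  0.022] [0.43 0.05 2.23]
[[411.2513416 327.2770363]] [[424.24447114 286.86987608]]
```

View pics/a.png

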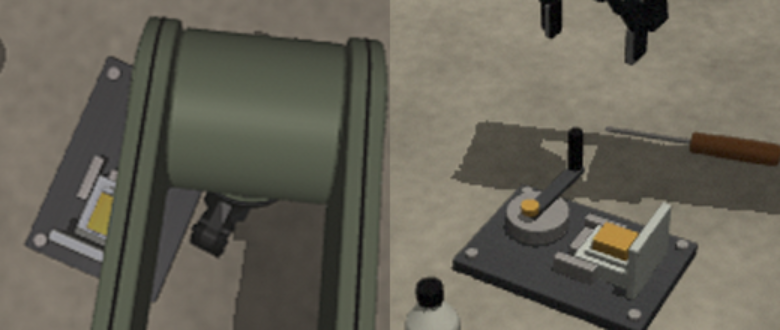

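The side crop shows the open fingers above the peg, one on each side of it, so I'll centre and descend.

```bash
python3 -m handwheel '0 0 0 0.43 0.05 0 -1; 0 0 0 0.43 0.05 0 -1; 0 0 0 0.43 0.05 0.75 -1; 0 0 0 0.43 0.05 1.5 -1; 0 0 0 0.43 0.05 2.22 -1; 0 0 0 0.43 0.05 2.22 0.4; 0 0 0 0.43 0.05 2.22 0.4; 0 0 0 0.43 0.05 2.22 0.4' 20
python3 - <<'E'
from h import *
rel((547,53,58,64))
import cv2
s=cv2.resize(optics.get_image("side")[:,:,::-1],None,fx=2.8,fy=2.8,interpolation=cv2.INTER_CUBIC)[440:840,650:1050]
cv2.imwrite("pics/b.png",s)
E
```

```text
time_s: 2.7
eef_pos: [549.5, 52.5, 61.4]
tool_rot: [179.8, -0.1, 64.0]
force: [0.9, -0.1, -0.1]
width: 0.376
t 2.7 [549.5  52.5  61.4] [ 1.798e+02 -1.000e-01  6.400e+01] F [ 0.9 -0.1 -0.1] w 0.376
[ 0.044 -0.018  0.004] [-0.01 -0.05  0.07]
```

View pics/b.png

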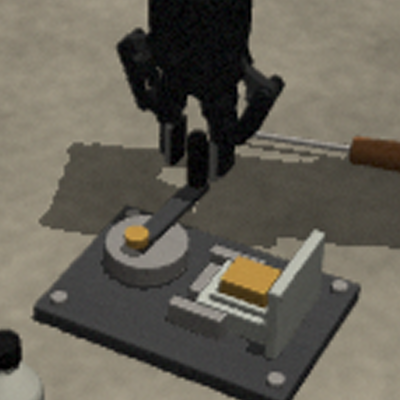

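```bash
python3 -m handwheel '0 0 -1.2 0.01 0.18 0.05 0.4; 0 0 -2.4 0.04 0.35 0.05 0.4; 0 0 -3.6 0.08 0.53 0.05 0.4; 0 0 -4.8 0.15 0.69 0.05 0.4; 0 0 -6 0.23 0.85 0.05 0.4; 0 0 -7.2 0.33 1.0 0.05 0.4; 0 0 -8.4 0.44 1.14 0.05 0.4; 0 0 -9.6 0.56 1.26 0.05 0.4'
python3 - <<'E'
from h import *
p=np.load("jig.npy");piv=j2w(p,[35,0,19])[0,:2]
s=state();d=s["eef_pos"][:2]-piv;print(np.hypot(*d),np.degrees(np.arctan2(d[1],d[0])),s["tool_rot"][2]-180)
a=np.radians([-67,-58,-50,-42,-34,-27,-22])
rel(*[(*(piv+85*np.array([np.cos(t),np.sin(t)])),58,180+np.degrees(t)) for t in a])
import cv2
s=cv2.resize(optics.get_image("side")[:,:,::-1],None,fx=2.8,fy=2.8,interpolation=cv2.INTER_CUBIC)[440:840,650:1050]
cv2.imwrite("pics/c.png",s)
E
```

```text
time_s: 3.75
eef_pos: [616.1, 49.2, 57.7]
tool_rot: [-179.9, 0.1, 112.2]
force: [-3.3, -2.6, 0.3]
width: 0.299
86.46494058692912 -68.708060610359 -67.76190521572254
t 3.75 [616.1  49.2  57.7] [-1.799e+02  1.000e-01  1.122e+02] F [-3.3 -2.6  0.3] w 0.299
[-0.024  0.014 -0.152] [ 0.03  0.05 -0.01]
[-0.024  0.012 -1.952] [ 0.05  0.32 -0.01]
[-0.026  0.01  -3.552] [ 0.11  0.55 -0.01]
[-0.026  0.008 -5.152] [ 0.2   0.77 -0.01]
[-2.800e-02  6.000e-03 -6.752e+00] [ 0.32  0.97 -0.01]
[-2.800e-02  6.000e-03 -8.152e+00] [ 0.44  1.14 -0.01]
[-2.800e-02  4.000e-03 -9.152e+00] [ 0.54  1.25 -0.01]
```

View pics/c.png

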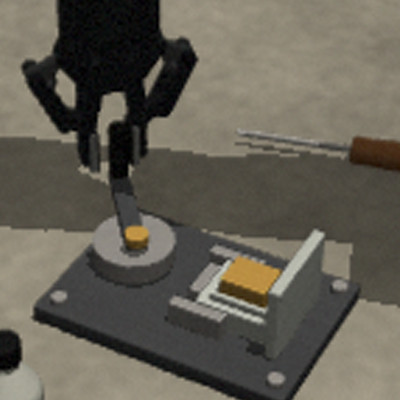

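The peg is following in the cage, with the lever about half way round. Next is the second half, with about 3° extra for cage slack.

```bash
python3 -m handwheel '0 0 -1 0.03 0.16 0 0.4; 0 0 -2 0.05 0.32 0 0.4; 0 0 -3.6 0.11 0.55 0 0.4; 0 0 -5.2 0.2 0.77 0 0.4; 0 0 -6.8 0.32 0.97 0 0.4; 0 0 -8.2 0.44 1.14 0 0.4; 0 0 -9.6 0.6 1.3 0 0.4; 0 0 -9.6 0.6 1.3 0 0.4'
python3 - <<'E'
from h import *
p=np.load("jig.npy");piv=j2w(p,[35,0,19])[0,:2]
s=state();d=s["eef_pos"][:2]-piv;print(np.hypot(*d),np.degrees(np.arctan2(d[1],d[0])),s["tool_rot"][2]-180)
rel()
import cv2
t=cv2.resize(optics.get_image("top")[:,:,::-1],None,fx=2.8,fy=2.8,interpolation=cv2.INTER_CUBIC)[440:840,500:900]
s=cv2.resize(optics.get_image("side")[:,:,::-1],None,fx=2.8,fy=2.8,interpolation=cv2.INTER_CUBIC)[440:840,600:1000]
cv2.imwrite("pics/d.png",cv2.hconcat([t,s]))
E
```

```text
time_s: 4.8
eef_pos: [666.2, 102.8, 57.5]
tool_rot: [179.9, 0.1, 159.9]
force: [-1.2, -0.4, -0.3]
width: 0.3
85.77858244621798 -18.316044289259196 -20.08620284956345
t 4.8 [666.2 102.8  57.5] [1.799e+02 1.000e-01 1.599e+02] F [-1.2 -0.4 -0.3] w 0.3
```

View pics/d.png

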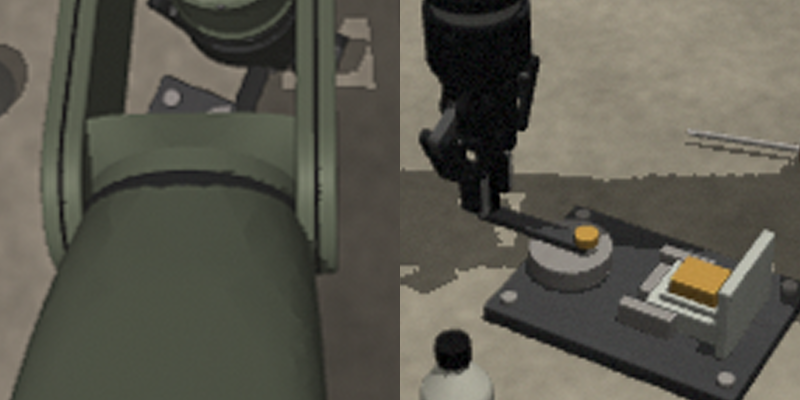

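```bash
python3 -m handwheel '0 0 0 0 0 0 0; 0 0 0 0 0 0 0; 0 0 0 0 0 0 0; 0 0 0 0 0 -0.8 0; 0 0 0 0 0 -1.8 0; 0 0 0 0 0 -2.6 0; 0 0 0 0 0 -2.6 1; 0 0 0 0 0 -2.6 1'
python3 - <<'E'
from h import *
p=np.load("jig.npy");w=j2w(p,[-140,0,0])[0];print(w)
rel((w[0],w[1],180,157.8))
E
```

```text
time_s: 5.9
eef_pos: [664.9, 102.4, 186.0]
tool_rot: [-180.0, -0.1, 160.0]
force: [0.3, 0.1, 0.4]
width: 0.08
[422.68629412 195.89908373   0.        ]
t 5.9 [664.9 102.4 186. ] [-1.8e+02 -1.0e-01  1.6e+02] F [0.3 0.1 0.4] w 0.08
[-0.004 -0.012  0.444] [5.19 0.1  0.12]
```

```bash
python3 -m handwheel '0 0 0.44 1 0.1 0.1 1; 0 0 0.44 2 0.1 0.1 1; 0 0 0.44 3.1 0.1 0.1 1; 0 0 0.44 4.2 0.1 0.1 1; 0 0 0.44 5.2 0.1 0.1 1; 0 0 0.44 5.2 0.1 0.1 1; 0 0 0.44 5.2 0.1 0.1 1'
python3 - <<'E'
from h import *
p=np.load("jig.npy");w=j2w(p,[-140,0,0])[0]
rel((w[0],w[1],50,157.8))
import cv2
t=cv2.resize(optics.get_image("top")[:,:,::-1],None,fx=2.8,fy=2.8,interpolation=cv2.INTER_CUBIC)[440:840,500:900]
s=cv2.resize(optics.get_image("side")[:,:,::-1],None,fx=2.8,fy=2.8,interpolation=cv2.INTER_CUBIC)[440:840,600:1000]
cv2.imwrite("pics/e.png",cv2.hconcat([t,s]))
E
```

```text
time_s: 6.78
eef_pos: [422.5, 195.8, 180.6]
tool_rot: [-179.9, -0.1, 157.8]
force: [0.1, 0.0, 0.5]
width: 0.002
t 6.78 [422.5 195.8 180.6] [-1.799e+02 -1.000e-01  1.578e+02] F [0.1 0.  0.5] w 0.002
[-0.014 -0.012  0.01 ] [-0.01  0.01  2.61]
```

View pics/e.png

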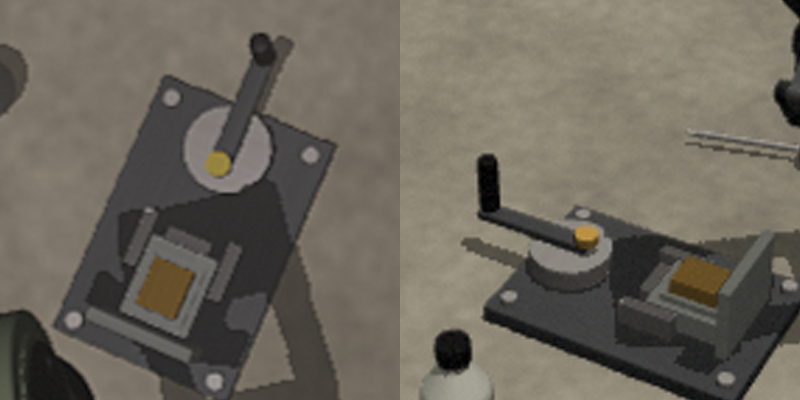

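The top crop shows the lever pointing along the jig's axis: peg top at (262,45), cam hub at (218,163). The slide is still back. I'll check the angle numerically.

```bash
python3 - <<'E'
from h import *
f=lambda u,v,z:back("top",((u+500)/2,(v+440)/2),z)[:2]
fl,fr,bl=f(165,75,15),f(336,147,15),f(55,325,15)
y=fl-bl;a=np.degrees(np.arctan2(y[1],y[0]));y=fr-fl;b=np.degrees(np.arctan2(y[1],y[0]))+90
d=f(262,45,94)-f(218,163,50);print(a,b,"lever",np.degrees(np.arctan2(d[1],d[0])),np.hypot(*d))
print(f(262,45,94), "screw", f(218,163,50))
print("plate L/R upper rear", f(85,318,80),f(188,360,80))
p=np.load("jig.npy");print(j2w(p,[[-100,39,80],[-100,-39,80],[35,0,50]]))
E
python3 -m handwheel '0 0 0 0 0 1 1; 0 0 0 0 0 2 1; 0 0 0 0 0 2.6 1; 0 0 0 0 0 2.6 1; 0 0 0 0 0 2.6 1'
```

```text
-21.7775835508931 -22.279593103247734 lever -22.9144234129788 82.90397271044974
[662.82631061  96.18709066] screw [586.46450429 128.46623605]
plate L/R upper rear [475.31043756 213.33738357] [448.59364475 142.29802487]
[[474.45512748 216.89879543  80.        ]
 [444.98967072 144.67839072  80.        ]
 [584.71925342 129.79068713  50.        ]]
time_s: 7.5
eef_pos: [424.6, 196.0, 52.6]
tool_rot: [179.9, 0.1, 157.8]
force: [0.5, -0.3, 0.9]
width: -0.0
```

The lever is within 1° of straight ahead. Now push along tool −x.

```bash
python3 -m handwheel '0 0 0 -0.2 0 0 1; 0 0 0 -0.4 0 0 1; 0 0 0 -0.5 0 0 1; 0 0 0 -0.62 0 0 1; 0 0 0 -0.75 0 0 1; 0 0 0 -0.9 0 0 1; 0 0 0 -1.05 0 0 1; 0 0 0 -1.12 0 0 1'; python3 -m handwheel '0 0 0 -0.04 0 0 1; 0 0 0 -0.08 0 0 1; 0 0 0 -0.08 0 0 1'
```

```text
time_s: 8.5
eef_pos: [475.0, 174.7, 51.5]
tool_rot: [-180.0, -0.0, 157.8]
force: [-2.5, 2.0, 1.9]
width: 0.002
time_s: 8.88
eef_pos: [478.5, 173.2, 51.5]
tool_rot: [-180.0, 0.0, 157.8]
force: [-1.2, 1.5, 0.0]
width: 0.002
```

Still at sliding friction (about 3 N). Continue until the force rises.

```bash
python3 -m handwheel '0 0 0 -0.03 0 0 1; 0 0 0 -0.06 0 0 1; 0 0 0 -0.06 0 0 1'; python3 -m handwheel '0 0 0 -0.03 0 0 1; 0 0 0 -0.06 0 0 1; 0 0 0 -0.06 0 0 1'; python3 -m handwheel '0 0 0 -0.03 0 0 1; 0 0 0 -0.06 0 0 1; 0 0 0 -0.06 0 0 1'
```

```text
time_s: 9.25
eef_pos: [481.2, 172.2, 51.6]
tool_rot: [-180.0, -0.0, 157.8]
force: [-0.5, 1.4, -1.0]
width: -0.003
time_s: 9.62
eef_pos: [484.1, 171.0, 51.6]
tool_rot: [-180.0, 0.0, 157.8]
force: [-1.9, 1.6, -1.9]
width: 0.001
time_s: 10.0
eef_pos: [484.0, 170.9, 51.6]
tool_rot: [-179.9, -0.3, 157.8]
force: [-9.4, 5.2, 5.6]
width: -0.002
```

The push has stopped against a stop at about 11 N. One more nudge, then back off and lift clear.

```bash
python3 -m handwheel '0 0 0 -0.05 0 0 1; 0 0 0 -0.05 0 0 1; 0 0 0 -0.05 0 0 1'; python3 -m handwheel '0 0 0 0.3 0 0 1; 0 0 0 0.9 0 0 1; 0 0 0 1.3 0 0 1; 0 0 0 1.3 0 -1 1; 0 0 0 1.3 0 -2 1; 0 0 0 1.3 0 -2.6 1; 0 0 0 1.3 0 -2.6 1; 0 0 0 1.3 0 -2.6 1'
python3 - <<'E'
from h import *
import cv2
rel()
t=cv2.resize(optics.get_image("top")[:,:,::-1],None,fx=2.8,fy=2.8,interpolation=cv2.INTER_CUBIC)[440:840,500:900]
s=cv2.resize(optics.get_image("side")[:,:,::-1],None,fx=2.8,fy=2.8,interpolation=cv2.INTER_CUBIC)[440:840,600:1000]
cv2.imwrite("pics/f.png",cv2.hconcat([t,s]))
E
```

```text
time_s: 10.38
eef_pos: [484.0, 170.9, 51.6]
tool_rot: [-179.9, -0.6, 157.8]
force: [-15.9, 7.3, 11.3]
width: 0.003
time_s: 11.38
eef_pos: [428.4, 193.2, 180.9]
tool_rot: [-180.0, -0.0, 157.8]
force: [-0.8, 0.1, -0.1]
width: 0.003
t 11.38 [428.4 193.2 180.9] [-180.    -0.   157.8] F [-0.8  0.1 -0.1] w 0.003
```

View pics/f.png

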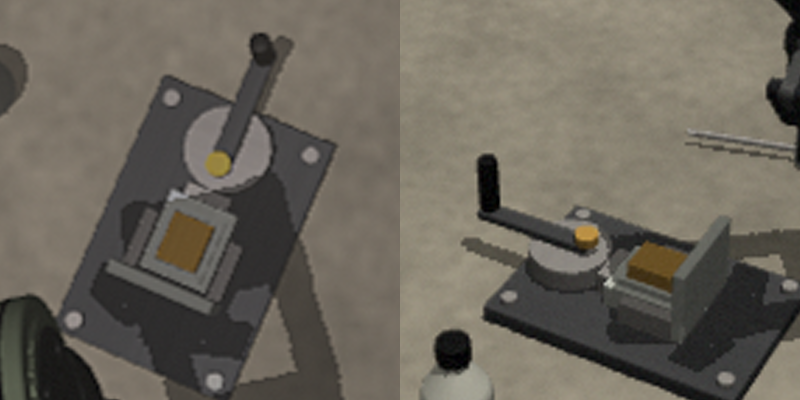

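The plate is against both rail ends, the lever hasn't moved (peg still at (262,45)), the blank is in its nest and the arm is clear.

```bash
python3 -c "
from workcell import ticket
print(ticket.finish_job())"
```

```text
the job is handed in; nothing more can be done
None
```

I turned the cam to its low point with the fingers loosely around the peg. I then pushed the slide home with the closed fingers against its push plate, backed off and lifted clear, and handed the job in at about 11.5 s.

- **Cam:** before the push, the lever measured about −22.9° in the top image against a jig heading of about −22°. That is within roughly 1° of straight ahead. The peg was at the same pixel after the push.
- **Slide:** the push ran at about 2–3 N, then stopped hard and the force rose to about 18 N horizontally without further movement. The final picture shows the plate against both rail ends. Scaled from that picture, the travel came out at about 33 mm; I took the hard stop as confirming the full 35 mm.
- **Blank:** it sits in its nest in the last picture.
- **Oil bottle, screwdriver and bushing:** I never went near them. The bottle and screwdriver are only partly in the final crops and the bushing is outside them, so I didn't re-measure any of their positions.
- **Camera disagreement:** the two cameras put the jig and peg about 5–9 mm apart, mostly in y. I used a joint fit of both, and contact in both pushes was consistent with it.

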